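Stand a bracket before the leaning anti-spatter canister and spray it

TASK

Pick up the taller of the two aluminium angle brackets and gently stand it upright and square in the middle of the rubber pad of the spray stand, its foot pointing towards the canister. When it stands there by itself, push the canister's cap all the way down along the leaning canister and let it spring back up. Do not work the cap before the bracket is in place, and leave the other things on the bench where they are.

Things in the scene. Friction and masses are not known exactly. Their poses are not given: they have to be found in the camera images.
- stand: Spray stand, bolted down. Origin on the bench surface; z up, x away from the robot, y left, turned by its yaw. Dark steel base plate 6 mm thick, x -120 to 130, y -245 to 75 mm. On it, in a cradle, a white canister (70 mm diameter, 120 mm long) leans 35 degrees towards -x: its axis passes through (50, 0, 30) mm along (-0.574, 0, 0.819). The cap is at its upper end, the brass nozzle points to -y.
- guard_bar (a point): Middle of the front cross bar of the steel rod guard over the canister (10 mm rods), at (-47, 0, 285) mm in the stand's frame; more cross bars at x 5 and 115, side rods at y +-49 from x -47 to 115, all at this height, posts at x 115. The bars are right above the cap, so a gripper cannot come straight down on it: come under the front bar along the leaning axis, from the robot's side.
- pad (a point): Centre of the top of the black rubber pad, 100 x 100 mm, 3 mm thick, top 9 mm above the bench, at (-35, -145) mm in the stand's frame; axes as the stand's. The bracket's 80 x 80 mm footprint belongs in its middle: the bracket's origin is then at (-35, -180) mm in the stand's frame, its axes parallel to the stand's.
- cap_top (a point): Centre of the top face of the canister's black cap (40 mm diameter, 25 mm high), at (-39, 0, 157) mm in the stand's frame while up; it moves with the cap. z points out of the cap along the leaning axis (35 degrees from vertical, towards the stand's -x), y is the stand's y.
- cap (a joint): Travel of the cap along its axis in m: 0 up, 0.008 fully down. It springs back; about 3 N to start, 10 N fully down.
- tall_bracket: The taller aluminium angle bracket, loose: upright plate 80 wide (x) x 10 thick (y) x 160 mm high, with a foot 10 mm thick that reaches from the plate 70 mm towards +y. Origin under the middle of the upright plate, z up. About 0.4 kg.
- toe (a point): Middle of the front edge of the tall bracket's foot, (0, 75, 5) mm in the bracket's frame.
- top_edge (a point): Middle of the upper edge of the tall bracket's upright plate, (0, 0, 160) mm in the bracket's frame: take the bracket here, across the 10 mm thickness.
- low_bracket: The lower bracket, a bystander of the same make, upright only 90 mm high. Same frame.
- hammer: Hammer lying on the bench, a bystander.
- tin: Closed grey tin, 66 mm diameter, 90 mm high, a bystander. Origin under its centre.
Mind the look-alikes: they are no part of the job. Leave any red look-alike of the tall_bracket alone.

How it is judged:
By the outcome, as a careful person would: the job done as asked, in the order asked, and still so for the second after the job is handed in, with the robot touching nothing.
It also fails if it takes over 43 s, if anything falls off the work surface, if the arm or the gripper's body presses on something with over 40 N, if the wrist force passes 120 N, or if a joint passes its speed limit or range.

ROBOT

A 7-joint arm with a two-finger parallel gripper is mounted at the origin on the work surface. World frame = base frame: x ahead of the robot, y to its left, z up, the work surface at z = 0. Lengths are in m, angles in rad, forces in N, time in s.
With the tool pointing down it reaches from about 0.4 to 0.85 m from the base axis. Payload 4.5 kg.
Tool frame: the origin (TCP) lies where the fingers leave the gripper's body, on its centre line; the fingertips stand 64 mm ahead of it and the grasp point (between the pads) lies 45 mm ahead of it; z points along the fingers, y is the direction in which the jaws open and shut (so a half turn about z gives the same grasp; the last joint's range is limited). The gripper opens to 88 mm and grips with 3 to 60 N. Pads are 18 mm wide; open, the fingers measure 123 mm over their backs; the gripper's body (75 mm by 187 mm) begins 45 mm behind the grasp point.
Start: joints at [1.31, 0.689, -0.195, 1.565, 0.157, 0.902, -0.215], TCP at [0.182, -0.598, 0.303] pointing down, gripper open.
Joint ranges: [-3.01, 3.01], [-0.46, 2.08], [-1.47, 1.51], [0.13, 2.56], [-1, 4.14], [0.04, 2.09], [-2.66, 2.66]. Speed limits (rad/s): [2.57, 2.57, 3.14, 3.14, 3.14, 3.14, 3.14].

INTERFACE

Orientations are given as a unit quaternion [x, y, z, w].
In Python, from plant import monitor, snapshot, workorder, finder gives the robot as it stands.
- The arm moves only by the tool carry_out, never from a script. Its argument "motion" is one flat list of numbers, 6 for each row, row after row: the shift along the tool's x, y, z in cm, then the turn, a rotation vector about the tool's x, y, z in rad. In form: [x, y, z, rx, ry, rz, x, y, z, rx, ry, rz, ...]. A call has 1 to 8 rows; each row shifts and turns the commanded pose from where the row before left it, along the tool's axes as they then stand; what a row does not reach is not made up. A row lasts 1/8 s, in which the tool goes at most 62.5 mm and 10.7 degrees, less where a joint would pass 70% of its speed; a pose out of reach is approached as far as the arm can. A call with a gripper value outside its range is refused whole. "hand" is the finger opening in cm, from 0 to 8.81, set as the call begins (left out, the last holds). The fingers move at their own pace and stop on an object; "grip_force" is the grip in N (left out, the last holds). Time passes only in rows, so rows that do not move let the fingers close. It gives the time, the measured TCP pose, the force and the opening at its end, in the units of the state.
- monitor.get_state(): the state, without advancing time (a new reading comes with each control period).
- snapshot(name): name is "scene" or "top" or "wrist"; returns a dict with "frame" (480x640x3 uint8, red, green, blue), "range_z" (480x640 float32, m along the optical axis (not along the pixel's ray), 0 where there is no reading), "fx", "fy", "cx", "cy" (pixels), "rvec" (rotation vector, rad) and "tvec" (3), from world to camera coordinates, as OpenCV has them; the wrist camera has in their place "hand_eye" (4x4, takes a point from camera to tool coordinates, whose origin is the TCP and whose axes are the flange's). Camera axes: x right, y down, z forward; pixel columns grow to the right and rows downward; lengths in m; the calibration is good to about 2 mm. A picture is of the moment at which its call begins: read the wrist's pose just before it.
- workorder.finish_job(): hands the job in, once; it reports no verdict.
Trained networks look in a picture, given as the dict that the camera call returned (one of the last four; its "shot" number tells which), for a name from the list of things; names that differ only in an ending like _2 or _b are one class to them, and where a whole thing is asked for, a point or a joint stands for the part that bears it (a point fixed in the world has none). Each returns a list of dicts, best first, with "p" (0 to 1); they miss things now and then, are a little off and sometimes report something else, mostly with a low value. They report only what shows in the picture. A call takes as long as a camera call. They do not tell look-alikes from the thing itself.
- finder.masks_of(picture, thing): "pixels" (480x640 bool, what is visible of it) and "extent" ([left, top, right, bottom] in pixels, round what is visible of it).
The state is a dict: "clock": time; "q": joint angles; "qd": joint speeds; "joint_torque": joint torques, N m; "tool_pos": TCP position; "eef_rot": TCP orientation; "contact_force": force on the tool from outside, world axes, zero at the start; "moment": the same for the moment, N m; "opening": opening from 0.0 (shut) to 1.0 (fully open).
Only numpy, scipy, OpenCV 4.12 (cv2) and the standard library are available. Lean on these libraries where they do the work, as an engineer would, in place of code of your own. Each camera call takes 0.05 s, during which the arm holds its last target. There are 200 camera calls.

## Working session

There is one attempt and no reset: what is moved stays moved. The work goes in short steps, Python scripts to look and compute and a tool call to move; the robot and the scene stay as the last step left them, time stands still between calls to the robot, and variables do not carry over. Pictures are saved under pics/ and viewed, about 8 in all and at most 12, crops included, and the job is handed in when it is done.

Besides the shell and the picture viewer there is one more tool, called after "Request:" as name(argument=value, ...) on one line, values as JSON. carry_out: Moves the arm, as the interface text tells. Its arguments: {"type":"object","properties":{"motion":{"type":"array"},"hand":{"type":"number"},"grip_force":{"type":"number"}},"required":["motion"]}

```bash
ls; mkdir -p pics; cat > h.py <<'E'
import numpy as np, cv2
from scipy.spatial.transform import Rotation as R
from plant import monitor, snapshot, workorder, finder
def cloud(s, st=None):
    """HxWx3 world points"""
    z=s["range_z"]; v,u=np.mgrid[:480,:640]
    p=np.stack([(u-s["cx"])/s["fx"]*z,(v-s["cy"])/s["fy"]*z,z],-1).reshape(-1,3)
    if "rvec" in s:
        Rm=cv2.Rodrigues(np.array(s["rvec"],float))[0]; w=(p-np.array(s["tvec"]).ravel())@Rm
    else:
        H=np.array(s["hand_eye"]); t=p@H[:3,:3].T+H[:3,3]
        w=R.from_quat(st["eef_rot"]).apply(t)+st["tool_pos"]
    w=w.reshape(480,640,3).copy(); w[z<=0]=np.nan
    return w
def save(n,im): cv2.imwrite("pics/"+n+".png",cv2.cvtColor(im,cv2.COLOR_RGB2BGR))
E
python3 - <<'E'
from h import *
print(monitor.get_state())
for n in("scene","top"):
    s=snapshot(n); save(n,s["frame"]); w=cloud(s)
    for t in("tall_bracket","low_bracket","hammer","tin","stand","cap"):
        for m in finder.masks_of(s,t)[:4]:
            p=w[m["pixels"]]; print(n,t,round(m["p"],2),m["extent"],np.nanmedian(p,0).round(3),np.nanpercentile(p,2,0).round(3),np.nanpercentile(p,98,0).round(3))
E
```

```text
pics
{'clock': 0.0, 'q': array([ 1.30977742,  0.69000634, -0.19451637,  1.56635195,  0.15732664,
        0.90246223, -0.21509427]), 'qd': array([-2.09858219e-05, -7.46024888e-05, -8.56775513e-04,  8.53192409e-04,
        7.45489706e-04,  2.00384951e-04,  4.81714864e-04]), 'joint_torque': array([ 1.55873358e-04, -5.27571273e+01, -1.26688007e+00, -1.53429991e+01,
       -5.26388863e-02,  6.62025108e-03,  1.47515534e-04]), 'tool_pos': array([ 0.18141374, -0.59755763,  0.30189391]), 'eef_rot': array([ 9.89146430e-01,  1.46930255e-01, -2.06020192e-04, -8.93141693e-04]), 'contact_force': array([-1.31768795, -0.28313776,  0.80731737]), 'moment': array([-0.05126173,  0.02957763, -0.01758217]), 'opening': 0.998060071373142}
scene tall_bracket 0.93 [187.3, 270.4, 230.0, 320.1] [ 0.449 -0.333  0.013] [ 0.402 -0.361  0.003] [ 0.482 -0.284  0.163]
scene tall_bracket 0.75 [174.0, 221.6, 217.2, 273.9] [ 0.264 -0.318  0.048] [ 0.257 -0.355  0.006] [ 0.332 -0.281  0.162]
scene tall_bracket 0.62 [139.6, 293.8, 192.8, 352.9] [ 0.481 -0.464  0.033] [ 0.462 -0.504  0.003] [ 0.544 -0.42   0.163]
scene low
[... 945 characters left out ...]
[ 0.611 -0.271  0.012] [ 0.57  -0.302  0.001] [ 0.652 -0.222  0.093]
top hammer 0.73 [96.1, 186.2, 181.8, 268.5] [0.555 0.464 0.024] [0.446 0.346 0.   ] [0.639 0.548 0.031]
top tin 0.62 [133.5, 289.0, 171.2, 316.7] [0.345 0.381 0.089] [0.316 0.361 0.007] [0.375 0.417 0.095]
top tin 0.43 [425.7, 238.0, 472.7, 277.1] [ 0.438 -0.344  0.014] [ 0.4   -0.356  0.006] [ 0.477 -0.282  0.162]
top stand 0.78 [210.9, 114.5, 359.4, 252.4] [0.603 0.07  0.009] [ 0.489 -0.1    0.002] [0.735 0.205 0.292]
top stand 0.35 [96.2, 184.5, 179.1, 265.4] [0.555 0.466 0.025] [ 0.447  0.346 -0.   ] [0.64  0.552 0.031]
top cap 0.56 [242.2, 197.9, 267.4, 207.5] [0.565 0.13  0.159] [0.549 0.107 0.141] [0.582 0.151 0.17 ]
```

View pics/scene.png

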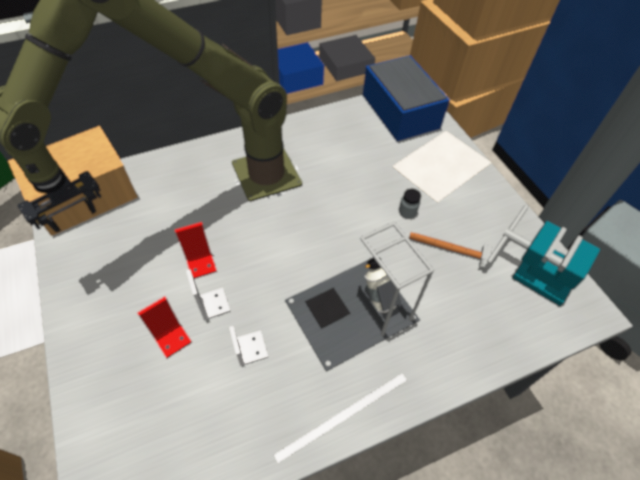

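View pics/top.png

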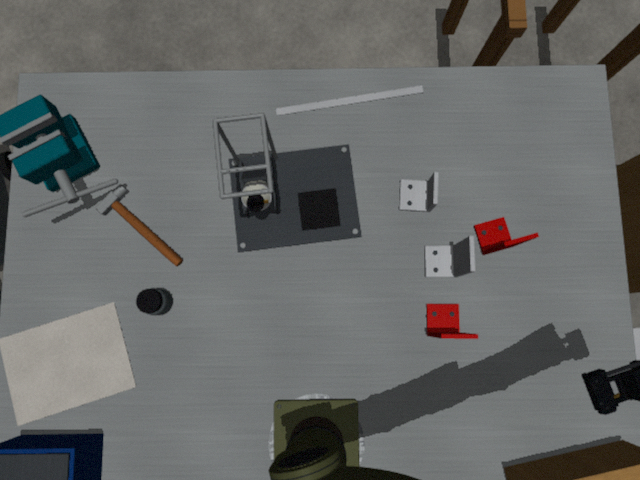

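Scene: the candidates for the tall bracket are the white one at (208,295), the red look-alikes at (195,250) and (165,327), and the white low bracket at (248,347). In the top view these are (450,258), (443,320), (500,237) and (418,193). I choose the white tall one (z up to 0.163 m against 0.093 m). Its foot already points +y, towards the stand. Next I measure it and check it in a close crop.

```bash
python3 - <<'E'
from h import *
s=snapshot("top"); w=cloud(s); f=s["frame"]; z=w[...,2]; x=w[...,0]; y=w[...,1]
save("crop",cv2.resize(f[160:350,380:560],None,fx=3,fy=3,interpolation=cv2.INTER_CUBIC))
def rect(n,m):
    p=w[m][:,:2].astype(np.float32); r=cv2.minAreaRect(p*1000); print(n,len(p),np.round(r[0],1),np.round(r[1],1),round(r[2],2), "zmed",np.median(w[m][:,2]).round(4))
B=(x>.38)&(x<.5)&(y>-.385)&(y<-.26)
rect("bracket top",B&(z>.152)); rect("bracket foot",B&(z>.006)&(z<.016)); 
S=(x>.45)&(x<.78)&(y>-.13)&(y<.24)
g=f.astype(int).max(-1)
rect("plate",S&(z<.02)&(g<95)&(g>30)); 
P=(S&(z<.02)&(g<45)&(y<.1)).astype(np.uint8); n,l,st,c=cv2.connectedComponentsWithStats(P); rect("pad",l==1+st[1:,4].argmax())
rect("guard",S&(z>.27)); rect("wide brack top",B&(z>.12))
s2=snapshot("scene"); w=cloud(s2); x,y,z=w[...,0],w[...,1],w[...,2]
B=(x>.38)&(x<.5)&(y>-.385)&(y<-.26); rect("sc bracket top",B&(z>.15)); rect("sc foot",B&(z>.006)&(z<.016)); rect("sc guard",(x>.45)&(x<.78)&(y>-.13)&(y<.24)&(z>.27))
print(np.round(np.unique(s2["frame"][300,300:340].max(-1))))
E
```

```text
bracket top 197 [ 438.4 -355. ] [12.3 77.9] 89.03 zmed 0.1602
bracket foot 892 [ 441.2 -323.5] [115.7 113.3] 89.18 zmed 0.0109
plate 8220 [641.5  65.5] [310.6 342.2] 6.19 zmed 0.0071
pad 1472 [581.2 -11.5] [103.4 102.2] 6.85 zmed 0.0102
guard 1445 [632.1 140.5] [172.6 109.1] 6.33 zmed 0.2903
wide brack top 344 [ 438.7 -355. ] [12.4 80. ] 88.89 zmed 0.1569
sc bracket top 111 [ 441.4 -356.5] [10.1 80.1] 88.93 zmed 0.1612
sc foot 596 [ 438.6 -323.2] [113.4 123.4] 4.37 zmed 0.0112
sc guard 920 [634.7 138. ] [173.1 111.1] 5.73 zmed 0.2903
[44 45 46 47 48 51 56 65 75 84 93 97 98 99]
```

View pics/crop.png

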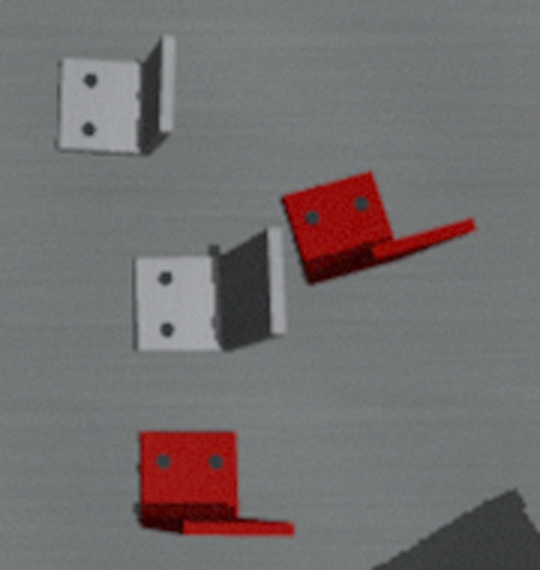

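The crop confirms it: at (210,300) is the white tall bracket, foot to the left (+y), between the red ones at (350,235) and (195,485); the low white one is at (110,105). Stand: pad and guard agree on origin (0.600, 0.136) and yaw 6.3°.

```bash
cat >> h.py <<'E'
SY=np.radians(6.3); SO=np.array([.600,.136,0]); SR=R.from_euler('z',SY)
def stand(p): return SO+SR.apply(np.array(p)/1000)
def down(yaw): return R.from_euler('z',yaw,degrees=True)*R.from_euler('x',180,degrees=True)
LEAN=SR*R.from_matrix(np.array([[.819,0,.574],[0,-1,0],[.574,0,-.819]]))  # tool along the leaning axis
def plan(pos,rot,st=None):
    """turn first (rotvec, tool), then shift in the turned frame"""
    st=st or monitor.get_state(); r0=R.from_quat(st["eef_rot"]); p0=np.array(st["tool_pos"])
    rv=(r0.inv()*rot).as_rotvec(); d=rot.inv().apply(np.array(pos)-p0)*100
    print("t",round(st["clock"],2),"pos",p0.round(4),"turn rad",rv.round(4),"rows>=",round(np.linalg.norm(rv)/.186,1),"then shift cm",d.round(2),"rows>=",round(np.linalg.norm(d)/6.25,1),"F",st["contact_force"].round(1),"open",round(float(st["opening"]),3))
E
python3 - <<'E'
from h import *
plan([.4395,-.3555,.30],down(-1)); print(stand([-35,-180,9]),stand([-39,0,157]),stand([-35,-145,9]))
E
```

```text
t 0.8 pos [ 0.1816 -0.5981  0.3028] turn rad [ 1.000e-04 -1.000e-04  3.123e-01] rows>= 1.7 then shift cm [ 25.36 -24.7    0.28] rows>= 5.7 F [-0.8 -0.3  0.8] open 1.0
[ 0.58496354 -0.04675367  0.009     ] [0.56123552 0.13172036 0.157     ] [ 0.58112284 -0.01196504  0.009     ]
```

Request:
carry_out(motion=[0, 0, 0, 0, 0, 0.156, 0, 0, 0, 0, 0, 0.156, 4.2, -4.1, 0.05, 0, 0, 0, 4.2, -4.1, 0.05, 0, 0, 0, 4.2, -4.1, 0.05, 0, 0, 0, 4.2, -4.1, 0.05, 0, 0, 0, 4.2, -4.1, 0.05, 0, 0, 0, 4.2, -4.1, 0.05, 0, 0, 0], hand=5)

```text
clock: 1.8
tool_pos: [0.4392, -0.3551, 0.2999]
eef_rot: [1.0, -0.009, 0.0, 0.0]
contact_force: [0.8, -0.9, -0.3]
opening: 0.569
```

```bash
python3 - <<'E'
from h import *
st=monitor.get_state(); s=snapshot("wrist"); w=cloud(s,st); x,y,z=w[...,0],w[...,1],w[...,2]
plan([.4395,-.3555,.19],down(-1),st)
B=(x>.38)&(x<.5)&(y>-.385)&(y<-.26)&(z>.15)
r=cv2.minAreaRect(w[B][:,:2].astype(np.float32)*1000); print(B.sum(),r,np.median(z[B]),st["qd"].round(2))
save("w1",s["frame"])
E
```

```text
t 1.8 pos [ 0.4392 -0.3551  0.2999] turn rad [ 0.0005 -0.0006  0.0002] rows>= 0.0 then shift cm [ 0.03  0.04 10.99] rows>= 1.8 F [ 0.8 -0.9 -0.3] open 0.569
64222 ((449.4805908203125, -335.9207763671875), (105.37366485595703, 77.04851531982422), 66.13670349121094) 0.322892349969809 [-0.87  0.06  0.06 -0.12 -0.05  0.05 -0.77]
```

View pics/w1.png

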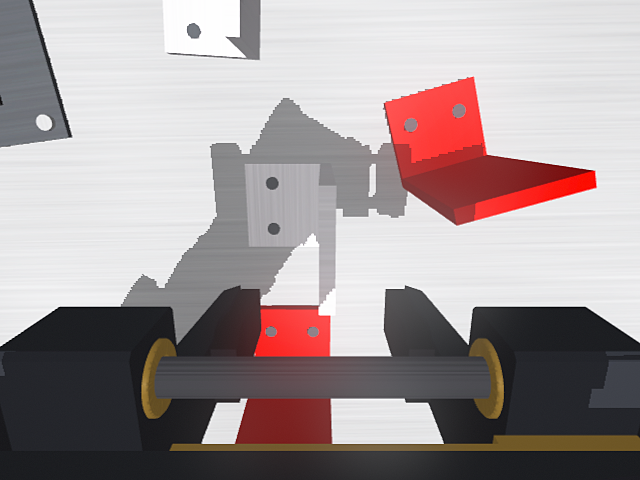

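The wrist view shows the white plate's top edge at columns 319–336, centred between the fingers (245–390), and parallel to them. The red brackets are clear of the fingers. Descend.

Request:
carry_out(motion=[0, 0, 0, 0, 0, 0, 0, 0, 4, 0, 0, 0, 0, 0, 4, 0, 0, 0, 0, 0, 3, 0, 0, 0, 0, 0, 0, 0, 0, 0])

```text
clock: 2.48
tool_pos: [0.4354, -0.3571, 0.188]
eef_rot: [1.0, -0.01, -0.002, -0.001]
contact_force: [-0.4, -0.1, 0.2]
opening: 0.567
```

Request:
carry_out(motion=[0, 0, 0, 0, 0, 0, 0, 0, 0, 0, 0, 0, 0, 0, 0, 0, 0, 0, 0, 0, 0, 0, 0, 0, 0, 0, 0, 0, 0, 0], hand=0, grip_force=35)

```text
clock: 3.1
tool_pos: [0.4379, -0.3571, 0.1901]
eef_rot: [1.0, -0.009, 0.0, 0.001]
contact_force: [-0.1, -1.8, 0.4]
opening: 0.112
```

```bash
python3 - <<'E'
from h import *
plan([.4395,-.3555,.30],down(-1))
E
```

```text
t 3.1 pos [ 0.4379 -0.3571  0.1901] turn rad [ 0.0014 -0.0008 -0.0001] rows>= 0.0 then shift cm [  0.15  -0.16 -10.99] rows>= 1.8 F [-0.1 -1.8  0.4] open 0.112
```

Request:
carry_out(motion=[0, 0, -1, 0, 0, 0, 0, 0, -3, 0, 0, 0, 0, 0, -4, 0, 0, 0, 0, 0, -4, 0, 0, 0, 0, 0, -2, 0, 0, -0.064, 0, 0, 0, 0, 0, -0.063])

```text
clock: 3.85
tool_pos: [0.4381, -0.3563, 0.3318]
eef_rot: [0.998, 0.056, 0.001, 0.001]
contact_force: [0.5, 0.1, -4.3]
opening: 0.108
```

```bash
python3 - <<'E'
from h import *
t=stand([-36.5,-180,0]); t[2]=.24; plan(t,down(6.3))
E
```

```text
t 3.85 pos [ 0.4381 -0.3563  0.3318] turn rad [ 0.0018 -0.0021  0.0023] rows>= 0.0 then shift cm [ 17.84 -29.16   9.18] rows>= 5.7 F [ 0.5  0.1 -4.3] open 0.108
```

Request:
carry_out(motion=[1.2, -2, 0, 0, 0, 0, 2.6, -4.3, 0, 0, 0, 0, 3, -4.9, 0, 0, 0, 0, 3, -4.9, 0, 0, 0, 0, 3, -4.9, 0, 0, 0, 0, 2.6, -4.3, 0, 0, 0, 0, 1.6, -2.6, 0, 0, 0, 0, 0.8, -1.3, 0, 0, 0, 0])

```text
clock: 4.85
tool_pos: [0.5826, -0.0441, 0.3295]
eef_rot: [0.998, 0.057, -0.001, -0.001]
contact_force: [-0.1, -1.4, -4.1]
opening: 0.109
```

Request:
carry_out(motion=[0, 0, 2, 0, 0, 0, 0, 0, 3, 0, 0, 0, 0, 0, 3, 0, 0, 0, 0, 0, 2, 0, 0, 0, 0, 0, 0, 0, 0, 0, 0, 0, 0, 0, 0, 0])

```text
clock: 5.6
tool_pos: [0.583, -0.0475, 0.2306]
eef_rot: [0.999, 0.054, 0.001, 0.0]
contact_force: [0.1, 0.6, -3.9]
opening: 0.109
```

```bash
cat > chk.py <<'E'
from h import *
s=snapshot("top"); w=cloud(s); x,y,z=w[...,0],w[...,1],w[...,2]; f=s["frame"]
m=max(finder.masks_of(s,"tall_bracket"),key=lambda m:-np.hypot(*(np.nanmedian(w[m["pixels"]],0)[:2]-[.583,-.02])))
print("mask",m["p"],m["extent"],np.nanmedian(w[m["pixels"]],0).round(3))
p=SR.inv().apply(w.reshape(-1,3)-SO).reshape(480,640,3)*1000   # stand frame, mm
np.save("/tmp/p.npy",p)
import sys
lo=float(sys.argv[1]); B=(abs(p[...,0]+35)<60)&(p[...,1]>-195)&(p[...,1]<-85)
F=B&(p[...,2]>lo)&(p[...,2]<lo+12)&(f.min(-1)>90)
r=cv2.minAreaRect(p[F][:,:2].astype(np.float32)); print("foot in stand frame",F.sum(),r,"z",np.median(p[F][:,2]))
print("ranges",np.percentile(p[F],[1,50,99],axis=0).round(1))
save(sys.argv[2],cv2.resize(f[100:270,190:390],None,fx=3,fy=3,interpolation=cv2.INTER_CUBIC))
E
python3 - <<'E'
from h import *
t=stand([-36.5,-180,0]); t[2]=.20; plan(t,down(6.3))
E
python3 chk.py 25 t1
```

```text
t 5.6 pos [ 0.583  -0.0475  0.2306] turn rad [ 0.0007 -0.001  -0.0012] rows>= 0.0 then shift cm [ 0.05 -0.05  3.06] rows>= 0.5 F [ 0.1  0.6 -3.9] open 0.109
mask 0.6 [213.4, 116.4, 312.6, 253.9] [0.608 0.131 0.01 ]
foot in stand frame 0 ((0.0, 0.0), (0.0, 0.0), 0.0) z nan
  return _methods._mean(a, axis=axis, dtype=dtype,
  ret = ret.dtype.type(ret / rcount)
Traceback (most recent call last):
  File "chk.py", line 11, in <module>
    print("ranges",np.percentile(p[F],[1,50,99],axis=0).round(1))
                   ~~~~~~~~~~~~~^^^^^^^^^^^^^^^^^^^^^^^
IndexError: index -1 is out of bounds for axis 0 with size 0
```

Request:
carry_out(motion=[0, 0, 1.3, 0, 0, 0, 0, 0, 1, 0, 0, 0, 0, 0, 0.4, 0, 0, 0, 0, 0, 0, 0, 0, 0])

```text
clock: 6.2
tool_pos: [0.5825, -0.0466, 0.2022]
eef_rot: [0.998, 0.055, -0.001, -0.0]
contact_force: [-0.6, -0.8, -3.8]
opening: 0.113
```

```bash
cat > wchk.py <<'E'
from h import *
import sys
st=monitor.get_state(); s=snapshot("wrist"); w=cloud(s,st); f=s["frame"]
t=stand([-36.5,-180,0]); t[2]=.20; plan(t,down(6.3),st)
p=SR.inv().apply(w.reshape(-1,3)-SO).reshape(480,640,3)*1000
B=(abs(p[...,0]+35)<75)&(p[...,1]>-215)&(p[...,1]<-70)
for n,F in (("foot",B&(p[...,1]>-170)&(p[...,2]>15)&(p[...,2]<30)),("pad",B&(p[...,2]<14)&(f.max(-1)<50))):
    if F.sum()>9: print(n,F.sum(),cv2.minAreaRect(p[F][:,:2].astype(np.float32)),"z",np.median(p[F][:,2]),np.percentile(p[F],[1,99],axis=0).round(1).tolist())
save(sys.argv[1],f)
s=snapshot("scene"); save(sys.argv[1]+"s",cv2.resize(s["frame"][200:380,270:450],None,fx=3,fy=3,interpolation=cv2.INTER_CUBIC))
E
python3 wchk.py w2
```

```text
t 6.2 pos [ 0.5825 -0.0466  0.2022] turn rad [-0.0001  0.001  -0.0001] rows>= 0.0 then shift cm [0.09 0.04 0.22] rows>= 0.0 F [-0.6 -0.8 -3.8] open 0.113
foot 10538 ((-36.58351516723633, -137.3018798828125), (65.28728485107422, 80.52603149414062), 89.89318084716797) z 23.798582850185618 [[-75.4, -168.5, 21.6], [3.4, -105.5, 25.4]]
pad 919 ((-34.25539779663086, -145.66128540039062), (97.10771179199219, 99.89954376220703), 0.14766912162303925) z 10.699605499073728 [[-82.4, -195.3, 9.1], [14.1, -96.6, 12.3]]
```

View pics/w2.png

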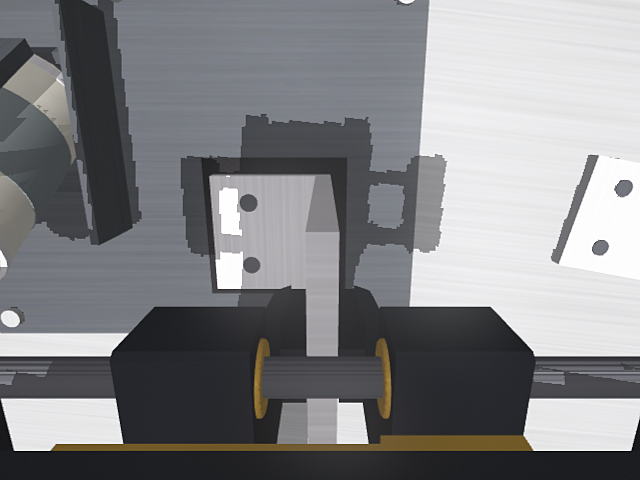

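The wrist view shows the foot (210–340, 175–290) inside the black pad (203–347, 158–292), square to it. In the stand frame the foot's centre x is −36.5 mm and the pad's −34.3 mm, and the gap is about 3 mm. I shift 2 mm and lower gently.

Request:
carry_out(motion=[0.18, 0, 0, 0, 0, 0, 0, 0, 0.1, 0, 0, 0, 0, 0, 0.1, 0, 0, 0, 0, 0, 0.08, 0, 0, 0, 0, 0, 0, 0, 0, 0])

```text
clock: 6.92
tool_pos: [0.5844, -0.0465, 0.1998]
eef_rot: [0.998, 0.055, -0.0, 0.0]
contact_force: [-0.2, -0.6, -4.4]
opening: 0.111
```

Request:
carry_out(motion=[0, 0, 0.05, 0, 0, 0, 0, 0, 0.05, 0, 0, 0, 0, 0, 0, 0, 0, 0])

```text
clock: 7.3
tool_pos: [0.5846, -0.0466, 0.199]
eef_rot: [0.998, 0.055, 0.0, 0.0]
contact_force: [-0.2, -1.3, -2.5]
opening: 0.11
```

Contact is starting. A touch more.

Request:
carry_out(motion=[0, 0, 0.05, 0, 0, 0, 0, 0, 0, 0, 0, 0])

```text
clock: 7.55
tool_pos: [0.5845, -0.0468, 0.1989]
eef_rot: [0.999, 0.055, 0.0, 0.0]
contact_force: [-1.1, -1.6, 2.9]
opening: 0.112
```

Request:
carry_out(motion=[0, 0, 0, 0, 0, 0, 0, 0, 0, 0, 0, 0, 0, 0, 0, 0, 0, 0, 0, 0, 0, 0, 0, 0], hand=4)

```text
clock: 8.05
tool_pos: [0.5846, -0.0464, 0.1984]
eef_rot: [0.998, 0.055, 0.0, -0.0]
contact_force: [-0.1, -0.1, -1.2]
opening: 0.452
```

Request:
carry_out(motion=[0, 0, -2, 0, 0, 0, 0, 0, -4, 0, 0, 0, 0, 0, -4, 0, 0, 0, -2, 0, -4, 0, 0, 0, -4, 0, 0, 0, 0, 0, -4, 0, 0, 0, 0, 0, -4, 0, 0, 0, 0, 0, 0, 0, 0, 0, 0, 0])

```text
clock: 9.05
tool_pos: [0.4423, -0.0624, 0.3385]
eef_rot: [0.999, 0.054, -0.001, 0.0]
contact_force: [0.1, -0.1, -0.5]
opening: 0.449
```

```bash
python3 - <<'E'
from h import *
u=stand([-39,0,157]); a=SR.apply([-.574,0,.819]); T=u+a*(.064+.05)
plan(T,LEAN)
far=u+a*(.064+.16); plan(far,LEAN); print(T,far)
s=snapshot("top"); w=cloud(s); f=s["frame"]
p=SR.inv().apply(w.reshape(-1,3)-SO).reshape(480,640,3)*1000
B=(abs(p[...,0]+35)<75)&(p[...,1]>-215)&(p[...,1]<-70)
for n,F in (("foot",B&(p[...,2]>14)&(p[...,2]<24)&(f.min(-1)>80)),("top",B&(p[...,2]>155)&(p[...,2]<180)),("pad",B&(p[...,2]<14)&(f.max(-1)<45))):
    if F.sum()>9: print(n,F.sum(),cv2.minAreaRect(p[F][:,:2].astype(np.float32)),"z",np.median(p[F][:,2]))
C=(abs(p[...,0]+39)<40)&(abs(p[...,1])<40)&(p[...,2]>135)&(p[...,2]<175); print("cap",np.percentile(p[C],[2,50,98],axis=0).round(1).tolist())
save("t2",cv2.resize(f[100:300,190:400],None,fx=2.8,fy=2.8,interpolation=cv2.INTER_CUBIC))
E
```

```text
t 9.05 pos [ 0.4423 -0.0624  0.3385] turn rad [ 6.000e-04  6.142e-01 -1.200e-03] rows>= 3.3 then shift cm [  1.   -17.99  11.47] rows>= 3.4 F [ 0.1 -0.1 -0.5] open 0.449
t 9.05 pos [ 0.4423 -0.0624  0.3385] turn rad [ 6.000e-04  6.142e-01 -1.200e-03] rows>= 3.3 then shift cm [  1.   -17.99   0.47] rows>= 2.9 F [ 0.1 -0.1 -0.5] open 0.449
[0.49619469 0.12453979 0.250366  ] [0.433436   0.11761116 0.340456  ]
foot 354 ((-34.11183547973633, -119.47205352783203), (34.92221450805664, 80.8272705078125), 88.11714172363281) z 19.946645143872622
top 37 ((-5.006606578826904, -177.47276306152344), (9.131958961486816, 19.76723861694336), 82.90591430664062) z 170.38090397038627
pad 133 ((-43.96537399291992, -110.91990661621094), (51.70676803588867, 123.89604949951172), 78.45403289794922) z 9.464789461893732
cap [[-52.5, -25.2, 136.4], [-35.7, -1.3, 156.5], [0.2, 19.6, 169.2]]
```

View pics/t2.png

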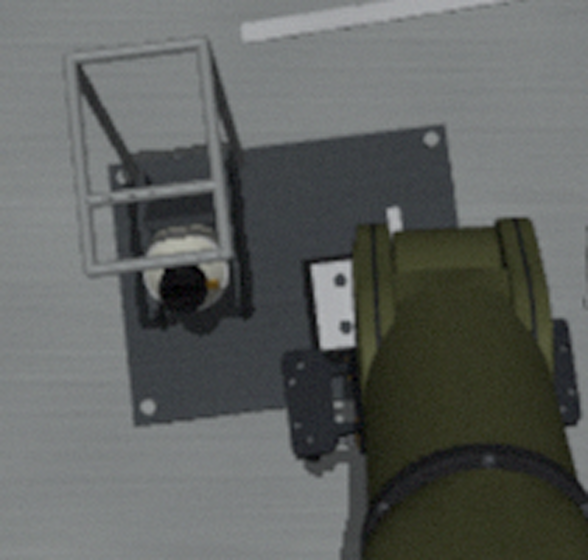

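The top view shows the bracket standing by itself at (335,300). The canister's cap is at (185,287), in front of the guard bar at (160,262). I now tilt the tool to the leaning axis, close the fingers and line up far out.

Request:
carry_out(motion=[0, 0, 0, 0, 0.154, 0, 0, 0, 0, 0, 0.154, 0, 0, 0, 0, 0, 0.153, 0, 0, 0, 0, 0, 0.153, 0, 0.2, -4.5, 0.1, 0, 0, 0, 0.3, -4.5, 0.1, 0, 0, 0, 0.3, -4.5, 0.1, 0, 0, 0, 0.2, -4.5, 0.2, 0, 0, 0], hand=0, grip_force=20)

```text
clock: 10.1
tool_pos: [0.4391, 0.0824, 0.3556]
eef_rot: [0.971, 0.049, 0.234, -0.02]
contact_force: [-0.2, 0.0, -0.2]
opening: 0.005
```

Request:
carry_out(motion=[0, 0, 0, 0, 0, 0, 0, 0, 0, 0, 0, 0])

```text
clock: 10.35
tool_pos: [0.4381, 0.0813, 0.3551]
eef_rot: [0.971, 0.05, 0.233, -0.02]
contact_force: [-1.2, -1.1, -0.3]
opening: 0.006
```

```bash
cat > ccap.py <<'E'
from h import *
st=monitor.get_state(); s=snapshot("wrist"); w=cloud(s,st); f=s["frame"]
u=stand([-39,0,157]); a=SR.apply([-.574,0,.819])
plan(u+a*.064,LEAN,st)
A=SR*R.from_matrix(np.array([[.819,0,-.574],[0,1,0],[.574,0,.819]]))  # cap frame
c=A.inv().apply(w.reshape(-1,3)-u).reshape(480,640,3)*1000
F=(np.hypot(c[...,0],c[...,1])<32)&(abs(c[...,2])<6)&(f.max(-1)<70)
if F.sum()>20: print("cap top in cap frame",F.sum(),"median",np.nanmedian(c[F],0).round(1),"circle",cv2.minEnclosingCircle(c[F][:,:2].astype(np.float32)),np.percentile(c[F],[1,99],axis=0).round(1).tolist())
save("w3",f)
t=snapshot("top"); p=SR.inv().apply(cloud(t).reshape(-1,3)-SO).reshape(480,640,3)*1000; f=t["frame"]
B=(abs(p[...,0]+35)<75)&(p[...,1]>-215)&(p[...,1]<-70)
for n,F in (("foot",B&(p[...,1]>-165)&(p[...,2]>14)&(p[...,2]<25)&(f.min(-1)>80)),("top",B&(p[...,2]>155)&(p[...,2]<180)),("pad",B&(p[...,2]<13)&(f.max(-1)<45))):
    if F.sum()>9: print(n,F.sum(),cv2.minAreaRect(p[F][:,:2].astype(np.float32)),"z",np.median(p[F][:,2]))
E
python3 ccap.py
```

```text
t 10.35 pos [0.4381 0.0813 0.3551] turn rad [-0.0118  0.1389 -0.0113] rows>= 0.8 then shift cm [-0.89 -3.66 17.16] rows>= 2.8 F [-1.2 -1.1 -0.3] open 0.006
cap top in cap frame 1273 median [-2.2 -1.6  1.6] circle ((0.7382485270500183, -1.6794695854187012), 19.886991500854492) [[-17.0, -20.1, -3.9], [15.4, 16.3, 3.2]]
foot 682 ((-33.09661865234375, -133.88967895507812), (83.39463806152344, 62.171287536621094), 0.008004757575690746) z 19.968466598094267
top 163 ((-34.77099609375, -177.513671875), (10.040748596191406, 80.18746185302734), 89.95337677001953) z 169.79689468315723
pad 240 ((-41.06295394897461, -133.73507690429688), (121.81771850585938, 116.83303833007812), 88.7144546508789) z 9.400619025075592
```

View pics/w3.png

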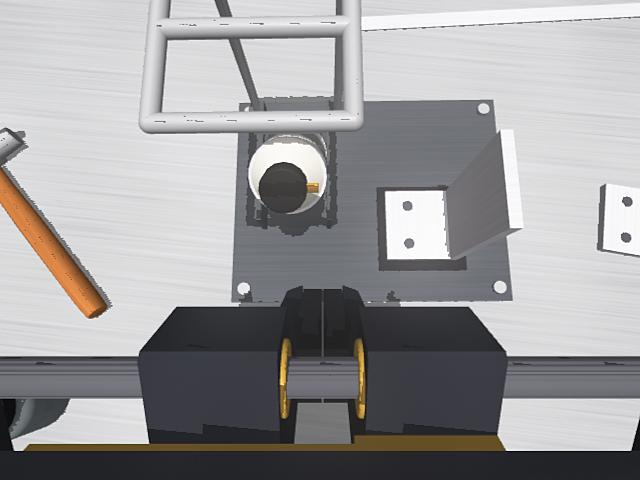

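The wrist view shows the bracket upright on the pad (385–520, 130–260) and the cap at (283,188), below the guard's front bar (row 122). Part of the turn was not reached, so I finish the alignment.

Request:
carry_out(motion=[0, 0, 0, -0.006, 0.07, -0.006, 0, 0, 0, -0.006, 0.07, -0.006, -0.5, -1.8, 0, 0, 0, 0, -0.4, -1.7, 0, 0, 0, 0, 0, 0, 0, 0, 0, 0])

```text
clock: 11.08
tool_pos: [0.4365, 0.1171, 0.3878]
eef_rot: [0.959, 0.052, 0.278, -0.013]
contact_force: [-0.4, -0.7, 0.2]
opening: 0.007
```

```bash
python3 ccap.py
```

```text
t 11.07 pos [0.4365 0.1171 0.3878] turn rad [0.0049 0.0479 0.0002] rows>= 0.3 then shift cm [-2.96 -0.08 19.71] rows>= 3.2 F [-0.4 -0.7  0.2] open 0.007
cap top in cap frame 97 median [-7.1 -5.6  1.2] circle ((1.3945493698120117, -1.3472681045532227), 19.466230392456055) [[-17.5, -20.0, -5.3], [13.5, 17.0, 3.0]]
foot 699 ((-32.72035217285156, -133.81211853027344), (83.885009765625, 62.01039123535156), 0.32316750288009644) z 20.223466421786075
top 163 ((-35.010589599609375, -177.56106567382812), (10.266032218933105, 79.34378814697266), 89.94092559814453) z 170.36344882388946
pad 279 ((-45.65512466430664, -133.14791870117188), (123.30789184570312, 123.80302429199219), 0.9744937419891357) z 9.576205824281322
```

Request:
carry_out(motion=[-1.4, 0, 2.5, 0, 0.024, 0, -1.4, 0, 2.5, 0, 0.024, 0, 0, 0, 2, 0, 0, 0, 0, 0, 0, 0, 0, 0, 0, 0, 0, 0, 0, 0])

```text
clock: 11.8
tool_pos: [0.4645, 0.127, 0.368]
eef_rot: [0.962, 0.051, 0.267, -0.006]
contact_force: [-0.4, -0.8, -0.1]
opening: 0.007
```

```bash
python3 -c "
from h import *
st=monitor.get_state();u=stand([-39,-1,157]); a=SR.apply([-.574,0,.819])
plan(u+a*.064,LEAN,st);print(st['q'].round(2),st['qd'].round(2))"
```

```text
t 11.8 pos [0.4645 0.127  0.368 ] turn rad [0.0176 0.0717 0.0015] rows>= 0.4 then shift cm [-4.19  0.69 16.43] rows>= 2.7 F [-0.4 -0.8 -0.1] open 0.007
[-0.79  0.32  0.44  2.3   0.79  0.04 -2.65] [-0.01 -0.01  0.01  0.01  0.   -0.    0.  ]
```

Joints 6 (0.04) and 7 (−2.65) are at their limits, so the wrist posture is wrong. I fit a simple kinematic model to see which posture reaches the cap.

```bash
cat > kin.py <<'E'
from h import *
from itertools import product
from scipy.optimize import least_squares
LO=np.array([-3.01,-.46,-1.47,.13,-1,.04,-2.66]); HI=np.array([3.01,2.08,1.51,2.56,4.14,2.09,2.66])
def chain(q,sg,off,L):
    e=lambda a,v:R.from_euler(a,v)
    r1=e('z',sg[0]*q[0]+off[0])*e('y',q[1]); r2=r1*e('z',sg[1]*q[2])*e('y',q[3]); r3=r2*e('z',sg[2]*q[4])*e('y',q[5])*e('z',sg[3]*q[6]+off[1])
    z=np.array([0,0,1.]); p=np.array([0,0,L[0]])+r1.apply([L[4],0,L[1]])+r2.apply([L[5],0,L[2]])+r3.apply(z*L[3])
    return p,r3
E
cat > fit.py <<'E'
from kin import *
s0=dict(q=[1.30977742,.69000634,-.19451637,1.56635195,.15732664,.90246223,-.21509427],tool_pos=[.18141374,-.59755763,.30189391],eef_rot=[.98914643,.146930255,-2.06e-4,-8.93e-4])
D=[s0,monitor.get_state()]
best=[]
for sg in product([1,-1],repeat=4):
    for o in product(np.arange(4)*np.pi/2,repeat=2):
        e=sum((chain(d["q"],sg,o,[0]*6)[1].inv()*R.from_quat(d["eef_rot"])).magnitude() for d in D); best.append((e,sg,o))
best.sort(key=lambda b:b[0]); print(best[:3])
e,sg,o=best[0]
f=least_squares(lambda L:np.concatenate([np.concatenate([chain(d["q"],sg,o,L)[0]-d["tool_pos"] for d in D]),1e-2*(L[4:])]),[.34,.4,.4,.2,0,0])
print(f.x.round(4),f.fun.round(4)); np.savez("kin.npz",sg=sg,o=o,L=f.x)
u=stand([-39,-1,157]); a=SR.apply([-.574,0,.819]); q0=D[1]["q"]
rng=np.random.default_rng(0)
for hf in (0,1):
    rot=LEAN*R.from_euler('z',np.pi*hf); out=[]
    for k in range(60):
        qs=rng.uniform(LO,HI)
        def fn(q):
            p,r=chain(q,sg,o,f.x); return np.concatenate([(p-(u+a*.064))*10,(r.inv()*rot).as_rotvec()*3,.01*(q-q0)])
        g=least_squares(fn,qs,bounds=(LO+.03,HI-.03))
        if np.abs(g.fun[:6]).max()<.03: out.append((np.abs(g.x-q0).max(),g.x))
    out.sort(key=lambda t:t[0])
    seen=[]
    for c,q in out:
        if all(np.abs(q-s).max()>.4 for s in seen): seen.append(q); print(hf,round(c,2),q.round(2))
E
python3 fit.py
```

```text
[(2.898830751650191e-07, (-1, -1, -1, -1), (np.float64(0.0), np.float64(1.5707963267948966))), (0.48640688362055606, (-1, 1, -1, 1), (np.float64(4.71238898038469), np.float64(0.0))), (0.6736164280080399, (1, -1, -1, 1), (np.float64(1.5707963267948966), np.float64(0.0)))]
[-0.3246  1.0132  0.1115  0.4372 -0.3036 -0.2044] [ 0.0002  0.0001 -0.     -0.      0.0001  0.     -0.003  -0.002 ]Traceback (most recent call last):
  File "fit.py", line 20, in <module>
    g=least_squares(fn,qs,bounds=(LO+.03,HI-.03))
    return func(*args, **kwargs)
    raise ValueError("Initial guess is outside of provided bounds")
ValueError: Initial guess is outside of provided bounds
```

```bash
sed -i 's/1e-2\*(L\[4:\])/100*L[4:]/; s/qs=rng.uniform(LO,HI)/qs=rng.uniform(LO+.05,HI-.05)/' fit.py; python3 fit.py
```

```text
[(2.898830751650191e-07, (-1, -1, -1, -1), (np.float64(0.0), np.float64(1.5707963267948966))), (0.48640688362055606, (-1, 1, -1, 1), (np.float64(4.71238898038469), np.float64(0.0))), (0.6736164280080399, (1, -1, -1, 1), (np.float64(1.5707963267948966), np.float64(0.0)))]
[ 0.39    0.56    0.3363  0.3117 -0.      0.    ] [ 0.0391  0.0237 -0.0006 -0.0031  0.0386  0.0006 -0.0001  0.    ]
0 3.43 [-0.7   0.86  0.71  2.45  3.7   0.77  0.78]
1 2.11 [-0.26  0.75 -0.06  2.45  2.91  0.67 -1.52]
```

The reachable posture has the wrist flipped (J5≈2.9, J7≈−1.5), with the tool half-turned about its z. A half turn of −z from this near-straight wrist should lead there, well clear of the guard.

Request:
carry_out(motion=[0, 0, 0, 0, 0, -0.18, 0, 0, 0, 0, 0, -0.18, 0, 0, 0, 0, 0, -0.18, 0, 0, 0, 0, 0, -0.18, 0, 0, 0, 0, 0, -0.18, 0, 0, 0, 0, 0, -0.18, 0, 0, 0, 0, 0, -0.18, 0, 0, 0, 0, 0, -0.18])

```text
clock: 12.8
tool_pos: [0.4642, 0.1274, 0.3685]
eef_rot: [0.687, 0.675, 0.204, 0.172]
contact_force: [-0.7, 0.1, 0.1]
opening: 0.003
```

```bash
cat > go.py <<'E'
from h import *
LEAN2=LEAN*R.from_euler('z',np.pi)
st=monitor.get_state();u=stand([-39,-1,157]); a=SR.apply([-.574,0,.819])
plan(u+a*.064,LEAN2,st);print(st['q'].round(2),st['qd'].round(2))
E
python3 go.py
```

```text
t 12.8 pos [0.4642 0.1274 0.3685] turn rad [-0.0725 -0.0389 -1.6926] rows>= 9.1 then shift cm [ 4.2  -0.73 16.48] rows>= 2.7 F [-0.7  0.1  0.1] open 0.003
[-0.58  0.3   0.14  2.29  1.29  0.15 -1.71] [ 0.26 -0.02 -0.35 -0.01  0.16  0.13  1.26]
```

Request:
carry_out(motion=[0, 0, 0, -0.007, -0.004, -0.17, 0, 0, 0, -0.007, -0.004, -0.17, 0, 0, 0, -0.007, -0.004, -0.17, 0, 0, 0, -0.007, -0.004, -0.17, 0, 0, 0, -0.007, -0.004, -0.17, 0, 0, 0, -0.007, -0.004, -0.17, 0, 0, 0, -0.007, -0.004, -0.17, 0, 0, 0, -0.007, -0.004, -0.17])

```text
clock: 13.8
tool_pos: [0.4641, 0.1274, 0.3684]
eef_rot: [0.108, 0.949, 0.058, 0.29]
contact_force: [0.4, 0.0, -0.6]
opening: 0.009
```

Request:
carry_out(motion=[0, 0, 0, -0.007, -0.004, -0.166, 0, 0, 0, -0.007, -0.004, -0.166, 0, 0, 0, 0, 0, 0])

```text
clock: 14.18
tool_pos: [0.4641, 0.1273, 0.3684]
eef_rot: [-0.048, 0.953, 0.016, 0.3]
contact_force: [-0.4, 1.9, 1.0]
opening: 0.006
```

```bash
python3 go.py
```

```text
t 14.18 pos [0.4641 0.1273 0.3684] turn rad [-0.0026 -0.0013 -0.0081] rows>= 0.0 then shift cm [ 4.19 -0.73 16.47] rows>= 2.7 F [-0.4  1.9  1. ] open 0.006
[-0.59  0.3   0.15  2.35  2.06  0.18 -0.81] [ 0.    0.   -0.01 -0.01 -0.03  0.   -0.03]
```

The orientation is reached with the joints well inside their ranges. Line up laterally, then come in along the axis.

Request:
carry_out(motion=[1.4, -0.2, 0, 0, 0, 0, 1.4, -0.3, 0, 0, 0, 0, 1.4, -0.2, 0, 0, 0, 0, 0, 0, 2, 0, 0, 0, 0, 0, 3, 0, 0, 0, 0, 0, 2, 0, 0, 0, 0, 0, 0, 0, 0, 0, 0, 0, 0, 0, 0, 0])

```text
clock: 15.18
tool_pos: [0.4705, 0.1211, 0.2872]
eef_rot: [-0.048, 0.953, 0.016, 0.3]
contact_force: [0.5, 0.6, -1.0]
opening: 0.004
```

```bash
python3 go.py
```

```text
t 15.18 pos [0.4705 0.1211 0.2872] turn rad [-0.0028 -0.0013 -0.0077] rows>= 0.0 then shift cm [-0.01 -0.04  9.51] rows>= 1.5 F [ 0.5  0.6 -1. ] open 0.004
[-0.29  0.5  -0.24  2.45  2.41  0.5  -1.18] [-0.   -0.01 -0.    0.    0.01  0.    0.  ]
```

```bash
python3 - <<'E'
from h import *
s=snapshot("wrist"); print(np.array(s["hand_eye"]).round(3)); save("w4",s["frame"])
E
```

```text
[[-0.001 -0.962 -0.272  0.069]
 [ 1.    -0.001 -0.001  0.   ]
 [ 0.    -0.272  0.962 -0.083]
 [ 0.     0.     0.     1.   ]]
```

View pics/w4.png

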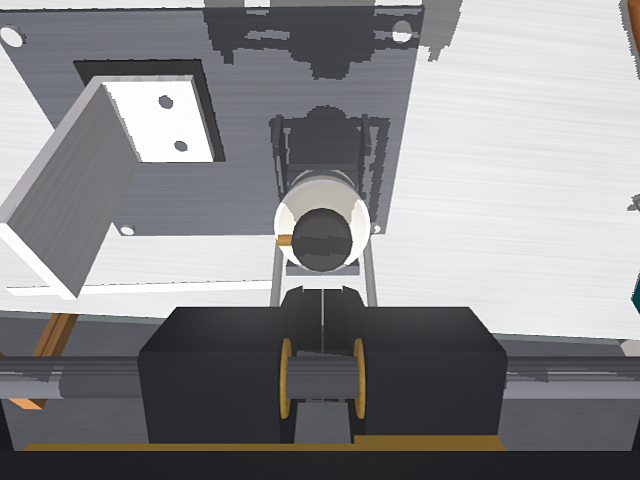

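The wrist view shows the cap at (322,240), centred left–right under the closed fingers (322). The camera is on the side away from the guard bar. The bracket still stands. Go in.

Request:
carry_out(motion=[0, 0, 2, 0, 0, 0, 0, 0, 3, 0, 0, 0, 0, 0, 2.2, 0, 0, 0, 0, 0, 1, 0, 0, 0, 0, 0, 0, 0, 0, 0])

```text
clock: 15.85
tool_pos: [0.5175, 0.1262, 0.2198]
eef_rot: [-0.049, 0.953, 0.016, 0.3]
contact_force: [-0.3, 0.2, 1.2]
opening: 0.004
```

```bash
python3 go.py
```

```text
t 15.85 pos [0.5175 0.1262 0.2198] turn rad [-0.0026 -0.0013 -0.0066] rows>= 0.0 then shift cm [-0.   -0.03  1.27] rows>= 0.2 F [-0.3  0.2  1.2] open 0.004
[-0.23  0.7  -0.29  2.38  2.52  0.62 -1.22] [-0.   -0.02 -0.    0.01 -0.   -0.    0.  ]
```

Now press: 1.27 cm to the cap, plus the travel, in small steps.

Request:
carry_out(motion=[0, 0, 0.6, 0, 0, 0, 0, 0, 0.5, 0, 0, 0, 0, 0, 0.3, 0, 0, 0, 0, 0, 0.2, 0, 0, 0, 0, 0, 0, 0, 0, 0])

```text
clock: 16.48
tool_pos: [0.5268, 0.1273, 0.2068]
eef_rot: [-0.049, 0.952, 0.016, 0.3]
contact_force: [-3.4, -1.1, 5.8]
opening: 0.002
```

```bash
python3 go.py
```

```text
t 16.48 pos [0.5268 0.1273 0.2068] turn rad [-0.0023 -0.0004 -0.0063] rows>= 0.0 then shift cm [ 0.01 -0.04 -0.33] rows>= 0.1 F [-3.4 -1.1  5.8] open 0.002
[-0.22  0.74 -0.29  2.36  2.53  0.64 -1.23] [-0. -0.  0.  0.  0. -0. -0.]
```

Request:
carry_out(motion=[0, 0, 0.2, 0, 0, 0, 0, 0, 0.2, 0, 0, 0, 0, 0, 0.1, 0, 0, 0, 0, 0, 0, 0, 0, 0])

```text
clock: 16.98
tool_pos: [0.529, 0.1275, 0.2036]
eef_rot: [-0.049, 0.952, 0.016, 0.301]
contact_force: [-7.9, -1.1, 15.2]
opening: 0.005
```

Request:
carry_out(motion=[0, 0, 0.1, 0, 0, 0, 0, 0, 0, 0, 0, 0])

```text
clock: 17.23
tool_pos: [0.529, 0.1275, 0.2035]
eef_rot: [-0.05, 0.952, 0.016, 0.301]
contact_force: [-13.9, -2.1, 23.9]
opening: 0.006
```

```bash
python3 go.py
```

```text
t 17.23 pos [0.529  0.1275 0.2035] turn rad [-0.0019  0.001  -0.0051] rows>= 0.0 then shift cm [ 0.01 -0.03 -0.73] rows>= 0.1 F [-13.9  -2.1  23.9] open 0.006
[-0.22  0.75 -0.29  2.36  2.54  0.65 -1.23] [-0. -0.  0. -0.  0. -0.  0.]
```

The cap is at the hard stop: the force rises to 28 N with no further travel. Back off along the axis.

Request:
carry_out(motion=[0, 0, -0.4, 0, 0, 0, 0, 0, -0.6, 0, 0, 0, 0, 0, -2, 0, 0, 0, 0, 0, -4, 0, 0, 0, 0, 0, -4, 0, 0, 0, 0, 0, -3, 0, 0, 0, 0, 0, 0, 0, 0, 0])

```text
clock: 18.1
tool_pos: [0.4499, 0.1191, 0.3177]
eef_rot: [-0.049, 0.952, 0.017, 0.301]
contact_force: [0.7, -0.2, -0.5]
opening: 0.004
```

```bash
sed -i 's/"w3"/"w5"/' ccap.py; python3 ccap.py; python3 - <<'E'
from h import *
s=snapshot("top"); save("t5",s["frame"]); w=cloud(s)
for t in("low_bracket","hammer","tin","tall_bracket"):
    for m in finder.masks_of(s,t)[:3]:
        print(t,round(m["p"],2),np.nanmedian(w[m["pixels"]],0).round(3))
s=snapshot("scene"); save("s5",cv2.resize(s["frame"][180:390,110:450],None,fx=2.3,fy=2.3,interpolation=cv2.INTER_CUBIC))
E
```

```text
t 18.1 pos [0.4499 0.1191 0.3177] turn rad [2.0000e-03 3.0000e-03 3.1352e+00] rows>= 16.9 then shift cm [-0.05 -0.03 13.19] rows>= 2.1 F [ 0.7 -0.2 -0.5] open 0.004
cap top in cap frame 146 median [-15.4  -2.6  -0.5] circle ((-0.5735825300216675, -1.5607675313949585), 19.376686096191406) [[-19.2, -20.3, -5.7], [13.2, 17.2, 1.9]]
foot 701 ((-33.329864501953125, -133.8162384033203), (82.87060546875, 61.88398742675781), 0.27634504437446594) z 20.09371056332999
top 165 ((-35.53913116455078, -177.5208282470703), (10.1289644241333, 79.41598510742188), 89.95037078857422) z 170.06055404395062
pad 288 ((-45.28019332885742, -135.26959228515625), (123.59071350097656, 119.28730010986328), 0.9567041397094727) z 9.416580531441472
low_bracket 0.82 [ 0.611 -0.271  0.012]
low_bracket 0.48 [ 0.578 -0.015  0.021]
hammer 0.84 [0.553 0.463 0.025]
tin 0.81 [0.345 0.381 0.089]
tall_bracket 0.71 [ 0.579 -0.016  0.021]
tall_bracket 0.66 [ 0.497 -0.454  0.012]
tall_bracket 0.56 [ 0.287 -0.314  0.011]
```

View pics/s5.png

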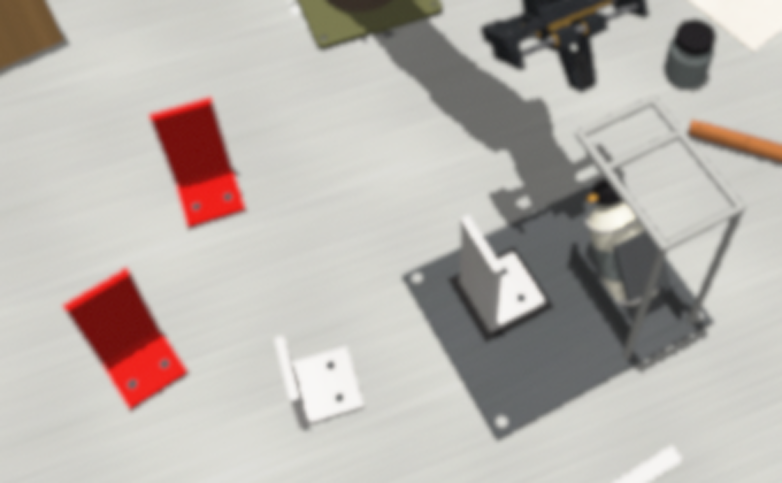

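The scene crop shows the white bracket standing square on the pad (500,285), foot towards the canister. The cap is up (605,195), the gripper is clear, and the other things are where they were.

```bash
python3 -c "
from h import *
print(workorder.finish_job())"
```

```text
the job is handed in; nothing more can be done
None
```

The job is done and handed in at about 18 s on the robot's clock. The white tall bracket stands by itself on the pad, foot towards the canister. After that I pushed the cap down along the leaning axis and let it spring back.

**Bracket:** It stands upright and square in the last scene picture. Its x position is within about 2 mm of the target and its yaw within about 0.3° of the stand's. The cameras disagree slightly on y. The wrist view put it centred, at y about −180 mm. The top view put the upright at −177.5 mm, about 2.5 mm off, which is near the calibration error.

**Cap:** The push went on to the hard stop: the force rose to 28 N with no further travel, about 7.3 mm past the nominal cap position. Afterwards the cap top was back within about 1 mm of its up position, though only part of the cap was in that view.

**Other things:** The low bracket, tin and red look-alikes were found where they were at the start, to within about 2 mm. The hammer read within 2 mm too.

**What went wrong:** The first tilt of the tool ran joints 6 and 7 against their range limits, and the arm stopped short of the pose. I turned the tool half a turn into a flipped wrist posture, clear of the guard, and carried on.

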